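# Set the slicing board's fence and tighten its wing nut

## Robot

A 6-joint arm with a two-finger parallel gripper is mounted at the origin on a cart in front of the work surface, level with it; the furniture and walls round the work are solid. World frame = base frame: x ahead of the robot, y to its left, z up, the work surface at z = 0. Lengths are in m, angles in degrees, forces in N, time in s.
With the tool pointing down it reaches from about 0.3 to 0.75 m from the base axis. Payload 8.5 kg.
Tool frame: the origin (TCP) lies at the very end of the fingers, on their centre line; the grasp point (between the pads) lies 19 mm behind it; z points along the fingers, y is the line along which they close (so a half turn about z gives the same grasp; the last joint's range is limited). The gripper opens to 85 mm and grips with 20 to 120 N. Pads are 22 mm wide; open, the fingers measure 114 mm over their backs; the gripper's body (76 mm by 85 mm) begins 54 mm behind the grasp point. The pads swing forward as they close: fully open they stand 13 mm farther back than shut.
Start: joints at [-89.284, 21.807, 74.336, -0, 83.858, -12.336], TCP at [0.124, -0.536, 0.231] pointing down, gripper open.
Joint ranges: [-178.18, 178.18], [-50.72, 133.34], [12.68, 142.11], [-81.47, 261.47], [9.98, 163.14], [-165.26, 165.26]. Speed limits (degrees/s): [136.94, 136.94, 180, 180, 180, 180].

## Interface

Orientations are given as a 3x3 rotation matrix whose columns are the frame's x, y, z axes.
In Python, from rig import env gives the robot as it stands.
- The arm moves only by the tool move_arm, never from a script. Its argument "plan" is a list of rows, each a list of 7 numbers: the turn, a rotation vector about the tool's x, y, z in degrees, then the shift along the tool's x, y, z in cm, then the gripper command: -1 is shut, 1 is fully open, values between are in proportion. In form: [[ax, ay, az, tx, ty, tz, jaw], ...]. A call has 1 to 5 rows; each row is the pose to reach, as a shift and turn from the pose commanded when the call began, along the tool's axes at that moment; what a row does not reach only later rows make up. A row lasts 1/10 s, in which the tool goes at most 50 mm and 8.59 degrees, less where a joint would pass 70% of its speed; a pose out of reach is approached as far as the arm can. A call with a gripper value outside its range is refused whole. The fingers move at their own pace and stop on an object; "squeeze" is the grip in N (left out, the last holds). Time passes only in rows, so rows that repeat a pose let the fingers close. It gives the time, the measured TCP pose, the force, the opening and the grip force at its end, in the units of the state.
- env.observe(): the state, without advancing time (a new reading comes with each control period).
- env.get_image(name): name is "side" or "top"; returns a dict with "color" (400x640x3 uint8, red, green, blue), "fov_y" (degrees; the focal length in pixels is half the picture's height over the tangent of half this angle, whatever the lens; pixels are square), "cx", "cy" (the principal point, pixels), "R" (3x3) and "t" (3): a world point X has camera coordinates R X + t. Camera axes: x right, y down, z forward; pixel columns grow to the right and rows downward; lengths in m; the calibration is good to about 2 mm. A picture is of the moment at which its call begins. There is no depth.
- env.close_job(): hands the job in; it is judged then, once.
Trained networks look in a picture, given as the dict that the camera call returned (one of the last four; its "shot" number tells which), for a name from the list of things; names that differ only in an ending like _2 or _b are one class to them, and where a whole thing is asked for, a point or a joint stands for the part that bears it (a point fixed in the world has none). Each returns a list of dicts, best first, with "conf" (0 to 1); they miss things now and then, are a little off and sometimes report something else, mostly with a low value. They report only what shows in the picture. A call takes as long as a camera call.
- env.outline_of(target, picture): "mask" (400x640 bool, what is visible of it) and "bbox" ([centre column, centre row, width, height] in pixels, round what is visible of it).
- env.tip_of(target, picture): "pixel" ([column, row] in pixels: a listed point, or the origin of a listed thing).
The state is a dict: "time_s": time; "q": joint angles; "qvel": joint speeds; "joint_efforts": joint torques, N m; "position": TCP position; "tool_rot": TCP orientation; "ft_force": force on the tool from outside, world axes, zero at the start; "wrist_torque": the same for the moment, N m; "grip_width": finger opening in m; "gripper_force": force on a finger pad.
Only numpy, scipy, OpenCV 4.12 (cv2) and the standard library are available. Lean on these libraries where they do the work, as an engineer would, in place of code of your own. Each camera call takes 0.05 s, during which the arm holds its last target. There are 200 camera calls.

## Task

Push the steel fence on the white slicing board all the way back against its end ledge, then tighten its wing nut down hand-tight by pushing its wings round clockwise (seen from above) with a fingertip, stroke after stroke; never pinch the nut between the fingers. Leave the fence fully home, and do not disturb the jars, tubs and other things around.

Things in the scene. Friction and masses are not known exactly. Their poses are not given: they have to be found in the camera images.
- fence_top (a point): Middle of the top edge of the steel fence's upright plate, on its face towards the robot (plate 108 mm wide, 6 mm thick, top 90 mm above the table). The fence slides on a fixed white board (210x170x18 mm). The point's x axis is level and is the slide direction, away from the robot towards the end ledge at the back of the board; z is up.
- fence (a joint): How far the fence has slid back on the board, m: 0 at the front, 0.07 fully home against the end ledge. It starts at 0 to 0.03, slides with about 5 N of friction and stays where it is left.
- nut_center (a point): Centre of the underside of the steel wing nut, on its vertical axis, 46 mm in front of the upright plate. It rides on a fixed stud (9 mm thick, top 56 mm above the table) on the fence's foot (97x108 mm, top 24 mm above the table) and moves with the fence. Hub 23 mm across, 15 mm high. x axis along wing a, z up. Sinks 0.85 mm per rad of tightening; tight: 26 mm above the table.
- wing_a (a point): Middle of the rounded end of one wing, 28 mm from the nut's axis and 15 mm above its underside. Each wing is 7 mm thick, upright, reaches 40 mm out from the axis, and its round end (24 mm across) spans heights 3 to 27 mm above the underside.
- wing_b (a point): The same point on the other wing, across the hub.
- wing_nut (a joint): Turn of the nut, rad; grows clockwise seen from above (tightening). Starts at 0 to 2.2; at 9.5 it is tight on its washer and stops hard. About 0.04 N m of friction (1.5 N at a wing); stays where it is left. The upright plate keeps a finger from following a wing all the way round: it takes several strokes on the side towards the robot.
- timer: Bystander, loose, to be left alone: square white kitchen timer with a round dial, 64x64x38 mm; origin at the centre of its underside, z up.
- herb_jar: Bystander, loose, to be left alone: clear spice jar with a white cap, 47 mm across, 98 mm tall; origin at the centre of its underside, z up.
- salt: Bystander, loose, to be left alone: glass salt shaker with a grey cap, 44 mm across, 90 mm tall; origin at the centre of its underside, z up.
- tape: Bystander, loose, to be left alone: roll of masking tape lying flat, 98 mm across, 25 mm high; origin at the centre of its underside, z up.
- crumbs: Bystander, loose, to be left alone: low round pale deli tub, 107 mm across, 53 mm tall; origin at the centre of its underside, z up.
- spice_jar: Bystander, loose, to be left alone: clear spice jar with a yellow cap, 45 mm across, 100 mm tall; origin at the centre of its underside, z up.
- kraft: Bystander, loose, to be left alone: round brown paper tub with lid, 116 mm across, 57 mm tall; origin at the centre of its underside, z up.

How it is judged:
By the outcome, as a careful person would: the job done as asked, in the order asked, and still so for the second after the job is handed in, with the robot touching nothing.
It also fails if it takes over 64 s, if anything falls off the work surface, if the arm or the gripper's body presses on something with over 40 N, if the wrist force passes 120 N, or if a joint passes its speed limit or range.

## Working session

There is one attempt and no reset: what is moved stays moved. The work goes in short steps, Python scripts to look and compute and a tool call to move; the robot and the scene stay as the last step left them, time stands still between calls to the robot, and variables do not carry over. Pictures are saved under pics/ and viewed, at most 10 in all, crops included, and the job is handed in when it is done.

Besides the shell and the picture viewer there is one more tool, called by a JSON object that holds its "name" and its "arguments". move_arm: Moves the arm, as the interface text tells. Its arguments: {"type":"object","properties":{"plan":{"type":"array"},"squeeze":{"type":"number"}},"required":["plan"]}

```bash
mkdir -p pics; ls; cat > h.py <<'E'
import numpy as np, cv2
from rig import env
def K(p):
    f=200/np.tan(np.radians(p["fov_y"])/2); return f
def ray(p,px):
    R=np.array(p["R"]);t=np.array(p["t"]);f=K(p)
    d=R.T@np.array([(px[0]-p["cx"])/f,(px[1]-p["cy"])/f,1]); return -R.T@t,d
def at_z(p,px,z):
    c,d=ray(p,px); return c+d*(z-c[2])/d[2]
def tri(ps,pxs):
    A=np.zeros((3,3));b=np.zeros(3)
    for p,x in zip(ps,pxs):
        c,d=ray(p,x);d=d/np.linalg.norm(d);M=np.eye(3)-np.outer(d,d);A+=M;b+=M@c
    return np.linalg.solve(A,b)
def proj(p,X):
    c=np.array(p["R"])@X+np.array(p["t"]);f=K(p);return np.array([p["cx"]+f*c[0]/c[2],p["cy"]+f*c[1]/c[2]])
E
python3 - <<'E'
from h import *
np.set_printoptions(precision=4,suppress=True)
P={n:env.get_image(n) for n in("side","top")}
for n in P: cv2.imwrite(f"pics/{n}0.png",P[n]["color"][:,:,::-1]); print(n,-np.array(P[n]["R"]).T@P[n]["t"],P[n]["fov_y"],P[n]["cx"],P[n]["cy"])
for t in["fence_top","nut_center","wing_a","wing_b","timer","herb_jar","salt","tape","crumbs","spice_jar","kraft"]:
    for n in P:
        print(t,n,[(np.round(r["pixel"],1),round(r["conf"],2)) for r in env.tip_of(t,P[n])[:3]])
    r=[env.tip_of(t,P[n]) for n in P]
    if all(r): print("   tri",tri(list(P.values()),[a[0]["pixel"] for a in r]), "topz0",at_z(P["top"],r[1][0]["pixel"],0))
s=env.observe();print(s["time_s"],s["position"],s["tool_rot"],s["ft_force"],s["grip_width"])
E
```

```text
pics
side [0.3191 1.2912 0.6108] 50.144895579679385 316.467202345806 198.89635353071046
top [0.314  0.2355 1.232 ] 47.642331651973045 328.3945763749776 199.5805436050898
fence_top side [(array([322.7, 197.1]), 0.88)]
fence_top top [(array([340.9, 198.7]), 0.77)]
   tri [0.506  0.2299 0.084 ] topz0 [0.5243 0.2298 0.    ]
nut_center side [(array([331. , 207.5]), 0.37)]
nut_center top [(array([356.5, 208.6]), 0.69)]
   tri [0.4888 0.1876 0.0306] topz0 [0.4973 0.1867 0.    ]
wing_a side [(array([326.6, 209.2]), 0.62), (array([338.4, 200.3]), 0.61)]
wing_a top [(array([363.7, 215.2]), 0.59), (array([345.1, 205.5]), 0.58), (array([317.7, 241.2]), 0.55)]
   tri [0.4894 0.1685 0.0124] topz0 [0.4794 0.1668 0.    ]
wing_b side [(array([326.6, 209.2]), 0.62), (array([338.4, 200.3]), 0.61)]
wing_b top [(array([363.7, 215.2]), 0.59), (array([345.1, 205.5]), 0.58), (array([317.7, 241.2]), 0.55)]
   tri [0.4894 0.1685 0.0124] topz0 [0.4794 0.1668 0.    ]
timer side [(array([310.6, 181.4]), 0.71)]
timer top [(array([445.5, 172.1]), 0.82)]
   tri [ 0.599  -0.0595 -0.001 ] topz0 [ 0.6033 -0.059   0.  
[... 462 characters left out ...]
   ]
crumbs side [(array([368.3, 279.5]), 0.76)]
crumbs top [(array([247.1, 251.9]), 0.66)]
   tri [0.3638 0.4815 0.0043] topz0 [0.3741 0.4825 0.    ]
spice_jar side [(array([299.6, 206.4]), 0.83)]
spice_jar top [(array([378.3, 167.8]), 0.89), (array([422.2, 147.3]), 0.36), (array([448.6, 170.8]), 0.24)]
   tri [ 0.604   0.1256 -0.0045] topz0 [0.6131 0.1269 0.    ]
kraft side [(array([270.1, 262.6]), 0.67), (array([307.7, 182.1]), 0.32)]
kraft top [(array([261.7, 166.3]), 0.63)]
   tri [0.6047 0.4508 0.0047] topz0 [0.6131 0.4529 0.    ]
2.3 [ 0.1242 -0.5358  0.2313] [[ 0.9742  0.2258  0.    ]
 [ 0.2258 -0.9742  0.0001]
 [ 0.     -0.0001 -1.    ]] [-0.5561  0.2162  0.2451] 0.08566896207764385
```

```bash
python3 - <<'E'
import cv2,numpy as np
a=cv2.imread("pics/top0.png")[130:270,250:450];b=cv2.imread("pics/side0.png")[140:260,230:410]
a=cv2.resize(a,(800,560),interpolation=3);cv2.imwrite("pics/topc.png",a)
b=cv2.resize(b,(800,533),interpolation=3);cv2.imwrite("pics/sidec.png",b)
E
```

```text
(no output)
```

View pics/topc.png

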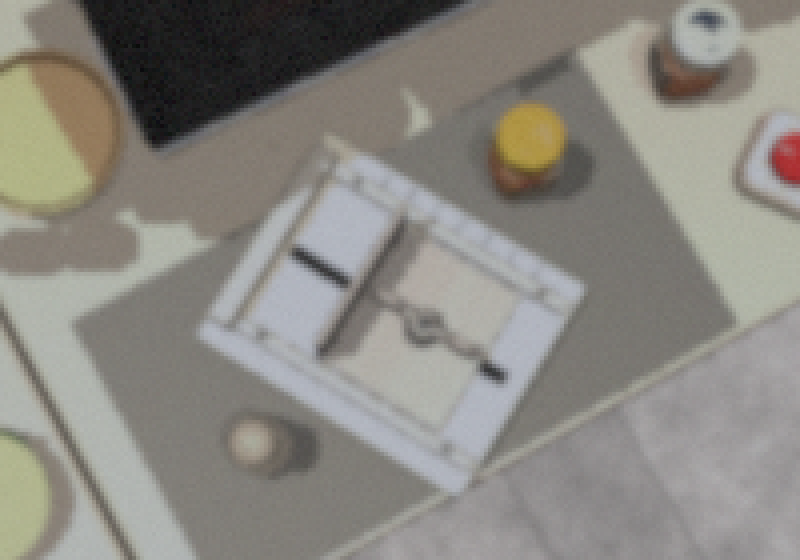

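View pics/sidec.png

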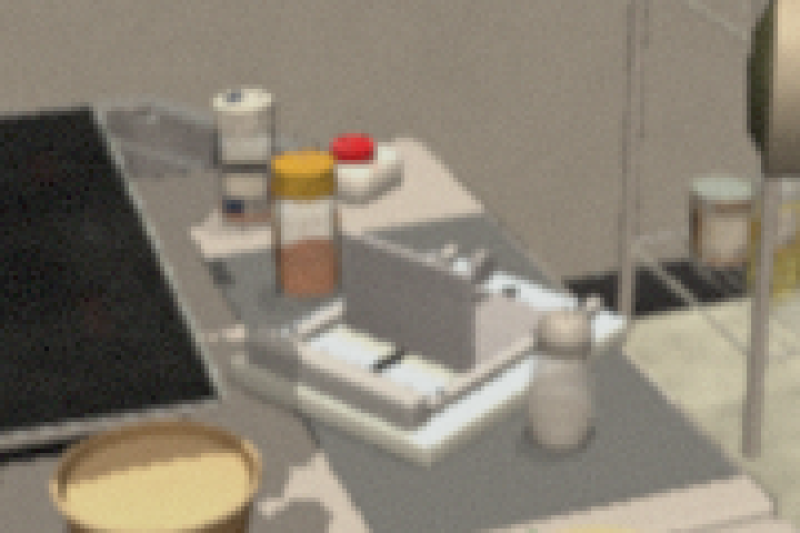

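The top view shows the board turned about 60°. Its corners in the crop are near (335,140), (585,290), (465,490) and (200,330). The nut is near (425,325), with one wing pointing back to the plate and one to the front. The side view shows the plate with the salt shaker to its left, the yellow-capped jar to its right and the nut in front of it.

```bash
python3 - <<'E'
from h import *
from scipy.optimize import least_squares
np.set_printoptions(precision=4,suppress=True)
t=env.get_image("top")
Pc=[np.array([a/4+250,b/4+130]) for a,b in[(335,140),(585,290),(465,490),(200,330)]]
W=np.array([at_z(t,p,0.018)[:2] for p in Pc]);print(W, [np.linalg.norm(W[i]-W[(i+1)%4]) for i in range(4)])
# BR, FR, FL, BL
def corners(x):
    a=x[2];s=np.array([np.cos(a),np.sin(a)]);l=np.array([-s[1],s[0]]);c=x[:2]
    d=np.linalg.norm(W[0]-W[1]);L,Wd=(.21,.17) if d>.19 else (.17,.21)
    return np.array([c+s*L/2-l*Wd/2,c-s*L/2-l*Wd/2,c-s*L/2+l*Wd/2,c+s*L/2+l*Wd/2]),s,l
r=least_squares(lambda x:(corners(x)[0]-W).ravel(),[*W.mean(0),1.05])
_,s,l=corners(r.x);c=r.x[:2];print("center",c,"ang",np.degrees(r.x[2]),"res",r.fun*1000)
side=env.get_image("side")
for n,p,z in[("nut crop",(425/4+250,325/4+130),.054),("nut net",(356.5,208.6),.033),("wingF",(363.7,215.2),.048),("wingB",(345.1,205.5),.048),("ftop",(340.9,198.7),.09)]:
    q=at_z(t,p,z)[:2];print(n,q,"s,l",(q-c)@s,(q-c)@l)
for n,p,z in[("nut",(331,207.5),.033),("w1",(326.6,209.2),.048),("w2",(338.4,200.3),.048),("ftop",(322.7,197.1),.09)]:
    q=at_z(side,p,z)[:2];print("side",n,q,"s,l",(q-c)@s,(q-c)@l)
q=np.array([[.604,.1256],[.405,.2917],[.599,-.0595]]);print("jars s,l",(q-c)@np.c_[s,l])
E
```

```text
[[0.615  0.2509]
 [0.513  0.08  ]
 [0.377  0.1605]
 [0.4817 0.3401]] [np.float64(0.19900536095145424), np.float64(0.15803739018097784), np.float64(0.20790089575486853), np.float64(0.160476680644236)]
center [0.4967 0.2079] ang 58.80014144504712 res [ 8.7268  2.8187  2.021  -5.978  -7.4048  1.5658 -3.343   1.5936]
nut crop [0.4823 0.1894] s,l -0.023278730229215547 0.0027324221181625145
nut net [0.4924 0.188 ] s,l -0.01924214274119082 -0.006700011060688295
wingF [0.4729 0.1695] s,l -0.045138589371711196 0.0004164372625468128
wingB [0.498  0.2187] s,l 0.009965026857590238 0.004442316821161978
ftop [0.5089 0.2302] s,l 0.025477907127740836 0.0010910197260624328
side nut [0.4841 0.193 ] s,l -0.019246164068958148 0.0030924453381012207
side w1 [0.4905 0.2337] s,l 0.01887636724197422 0.018603235243556258
side w2 [0.465  0.1729] s,l -0.046303046230543835 0.008951968722578557
side ftop [0.4997 0.243 ] s,l 0.0316509619596651 0.015583341659421721
jars s,l [[-0.0148 -0.1344]
 [ 0.0242  0.1218]
 [-0.1757 -0.226 ]]
```

{"name": "move_arm", "arguments": {"plan": [[0, 0, 0, 2.64, -3.18, 0, -1], [0, 0, 0, 5.28, -6.36, 0, -1], [0, 0, 0, 7.92, -9.54, 0, -1], [0, 0, 0, 10.56, -12.72, 0, -1], [0, 0, 0, 13.2, -15.9, 0, -1]], "squeeze": 20}}

```text
time_s: 2.9
position: [0.2173, -0.3495, 0.2314]
tool_rot: [[0.974, 0.225, 0.0], [0.225, -0.974, -0.0], [0.0, 0.0, -1.0]]
ft_force: [0.4, -0.5, -0.2]
grip_width: 0.0124
gripper_force: 0.0
```

{"name": "move_arm", "arguments": {"plan": [[0, 0, 0, 2.64, -3.18, 0, -1], [0, 0, 0, 5.28, -6.36, 0, -1], [0, 0, 0, 7.92, -9.54, 0, -1], [0, 0, 0, 10.56, -12.72, 0, -1], [0, 0, 0, 13.2, -15.9, 0, -1]]}}

```text
time_s: 3.4
position: [0.31, -0.1649, 0.2316]
tool_rot: [[0.974, 0.225, 0.001], [0.225, -0.974, -0.001], [0.001, 0.001, -1.0]]
ft_force: [0.7, 0.6, 0.0]
grip_width: 0.0001
gripper_force: 0.0
```

{"name": "move_arm", "arguments": {"plan": [[0, 0, 0, 2.64, -3.18, 0, -1], [0, 0, 0, 5.28, -6.36, 0, -1], [0, 0, 0, 7.92, -9.54, 0, -1], [0, 0, 0, 10.56, -12.72, 0, -1], [0, 0, 0, 13.2, -15.9, 0, -1]]}}

```text
time_s: 3.9
position: [0.4028, 0.0201, 0.2316]
tool_rot: [[0.974, 0.226, 0.001], [0.226, -0.974, -0.0], [0.001, 0.0, -1.0]]
ft_force: [0.2, -0.9, 0.4]
grip_width: 0.0006
gripper_force: 0.0
```

{"name": "move_arm", "arguments": {"plan": [[0, 0, -8, 2.64, -3.18, 0, -1], [0, 0, -16, 5.28, -6.36, 0, -1], [0, 0, -24, 7.92, -9.54, 2, -1], [0, 0, -32, 10.56, -12.72, 5, -1], [0, 0, -40, 13.1, -15.9, 9, -1]]}}

```text
time_s: 4.4
position: [0.4926, 0.1996, 0.1467]
tool_rot: [[0.596, 0.803, 0.003], [0.803, -0.596, 0.0], [0.002, 0.002, -1.0]]
ft_force: [0.9, -0.4, 0.5]
grip_width: 0.0001
gripper_force: 0.0
```

{"name": "move_arm", "arguments": {"plan": [[0, 0, -5.8, 0, 0, 2, -1], [0, 0, -5.8, 0, 0, 2, -1], [0, 0, -5.8, 0, 0, 2, -1]]}}

```text
time_s: 4.7
position: [0.4916, 0.1974, 0.1277]
tool_rot: [[0.52, 0.854, 0.0], [0.854, -0.52, -0.0], [0.0, 0.0, -1.0]]
ft_force: [-1.3, 0.3, 0.8]
grip_width: -0.0001
gripper_force: 0.0
```

```bash
python3 - <<'E'
from h import *
for n,(a,b,c,d) in dict(top=(130,270,250,450),side=(140,260,230,410)).items():
    p=env.get_image(n);cv2.imwrite(f"pics/{n}1.png",cv2.resize(p["color"][a:b,c:d,::-1],None,fx=2.9,fy=2.9,interpolation=3))
    print(proj(p,np.array(env.observe()["position"])))
a,b=[cv2.imread(f"pics/{n}1.png") for n in("top","side")]
w=max(a.shape[1],b.shape[1]);a,b=[cv2.copyMakeBorder(i,0,0,0,w-i.shape[1],0) for i in(a,b)]
m=np.vstack([a,b]);print(m.shape);cv2.imwrite("pics/both1.png",cv2.resize(m,None,fx=min(1,600/m.shape[0]),fy=min(1,600/m.shape[0])))
E
```

```text
[354.32219917 203.05406932]
[327.92625658 177.90843457]
(754, 580, 3)
```

View pics/both1.png

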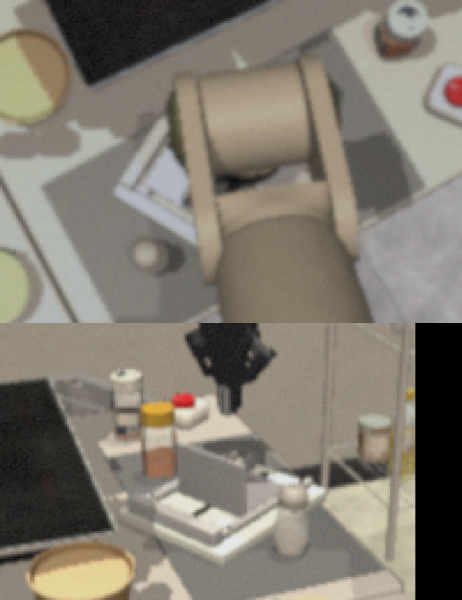

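The top view is hidden by the wrist. The side view shows the shut fingers above the nut, in front of the plate. I'll lower them and push.

{"name": "move_arm", "arguments": {"plan": [[0, 0, 0, 0, 0, 3, -1], [0, 0, 0, 0, 0, 5.5, -1], [0, 0, 0, 1, 0, 5.5, -1], [0, 0, 0, 2, 0, 5.5, -1], [0, 0, 0, 2.5, 0, 5.5, -1]]}}

```text
time_s: 5.3
position: [0.5059, 0.2197, 0.0739]
tool_rot: [[0.517, 0.856, 0.003], [0.856, -0.517, 0.0], [0.002, 0.003, -1.0]]
ft_force: [-1.1, -6.5, 3.7]
grip_width: 0.0002
gripper_force: 3.0
```

{"name": "move_arm", "arguments": {"plan": [[0, 0, 0, 0.4, 0, 0, -1], [0, 0, 0, 0.8, 0, 0, -1], [0, 0, 0, 1.2, 0, 0, -1], [0, 0, 0, 1.6, 0, 0, -1], [0, 0, 0, 2.0, 0, 0, -1]]}}

```text
time_s: 5.8
position: [0.515, 0.2359, 0.0733]
tool_rot: [[0.517, 0.856, 0.001], [0.856, -0.517, -0.001], [-0.0, 0.001, -1.0]]
ft_force: [-2.7, -4.9, 3.7]
grip_width: 0.0001
gripper_force: 2.7
```

{"name": "move_arm", "arguments": {"plan": [[0, 0, 0, 0.3, 0, 0, -1], [0, 0, 0, 0.6, 0, 0, -1], [0, 0, 0, 0.9, 0, 0, -1], [0, 0, 0, 1.2, 0, 0, -1], [0, 0, 0, 1.5, 0, 0, -1]]}}

```text
time_s: 6.3
position: [0.5227, 0.2488, 0.0732]
tool_rot: [[0.517, 0.856, 0.001], [0.856, -0.517, -0.001], [-0.0, 0.001, -1.0]]
ft_force: [-2.6, -5.0, 3.1]
grip_width: -0.0004
gripper_force: 2.6
```

{"name": "move_arm", "arguments": {"plan": [[0, 0, 0, 0.2, 0, 0, -1], [0, 0, 0, 0.4, 0, 0, -1], [0, 0, 0, 0.6, 0, 0, -1], [0, 0, 0, 0.8, 0, 0, -1], [0, 0, 0, 1.0, 0, 0, -1]]}}

```text
time_s: 6.8
position: [0.5277, 0.2574, 0.073]
tool_rot: [[0.517, 0.856, 0.0], [0.856, -0.517, -0.001], [-0.0, 0.001, -1.0]]
ft_force: [-2.5, -4.1, 4.2]
grip_width: 0.0001
gripper_force: 2.6
```

{"name": "move_arm", "arguments": {"plan": [[0, 0, 0, 0.1, 0, 0, -1], [0, 0, 0, 0.2, 0, 0, -1], [0, 0, 0, 0.3, 0, 0, -1], [0, 0, 0, 0.4, 0, 0, -1], [0, 0, 0, 0.5, 0, 0, -1]]}}

```text
time_s: 7.3
position: [0.5302, 0.2617, 0.0726]
tool_rot: [[0.517, 0.856, 0.0], [0.856, -0.517, -0.0], [-0.0, 0.0, -1.0]]
ft_force: [-3.1, -3.7, 3.2]
grip_width: 0.0001
gripper_force: 2.5
```

{"name": "move_arm", "arguments": {"plan": [[0, 0, 0, 0.1, 0, 0, -1], [0, 0, 0, 0.2, 0, 0, -1], [0, 0, 0, 0.3, 0, 0, -1], [0, 0, 0, 0.4, 0, 0, -1], [0, 0, 0, 0.5, 0, 0, -1]]}}

```text
time_s: 7.8
position: [0.5328, 0.266, 0.0726]
tool_rot: [[0.517, 0.856, 0.0], [0.856, -0.517, -0.0], [-0.0, 0.0, -1.0]]
ft_force: [-2.8, -4.0, 3.0]
grip_width: -0.0002
gripper_force: 2.5
```

{"name": "move_arm", "arguments": {"plan": [[0, 0, 0, 0.1, 0, 0, -1], [0, 0, 0, 0.2, 0, 0, -1], [0, 0, 0, 0.3, 0, 0, -1], [0, 0, 0, 0.4, 0, 0, -1], [0, 0, 0, 0.5, 0, 0, -1]]}}

```text
time_s: 8.3
position: [0.5342, 0.2684, 0.0726]
tool_rot: [[0.517, 0.856, -0.003], [0.856, -0.517, -0.004], [-0.005, -0.001, -1.0]]
ft_force: [-9.7, -18.4, 11.3]
grip_width: -0.0004
gripper_force: 10.1
```

The force jumped to about 21 N at the stop, so the fence is home. I'll back off to look at the nut.

{"name": "move_arm", "arguments": {"plan": [[0, 0, 0, -0.8, 0, 0, -1], [0, 0, 0, -2, 0, -3, -1], [0, 0, 0, -6.5, 0, -4, -1], [0, 0, 0, -11, 0, -4, -1], [0, 0, 0, -15, 0, -4, -1]]}}

```text
time_s: 8.8
position: [0.4571, 0.1411, 0.1127]
tool_rot: [[0.517, 0.856, 0.002], [0.856, -0.517, 0.001], [0.002, 0.002, -1.0]]
ft_force: [1.2, -0.3, -0.6]
grip_width: 0.0001
gripper_force: 0.0
```

```bash
cat > look.py <<'E'
from h import *
import sys
np.set_printoptions(precision=4,suppress=True)
C=np.array([.4967,.2079]);a=np.radians(58.85);S=np.array([np.cos(a),np.sin(a)]);L=np.array([-S[1],S[0]])
def sl(q): q=np.array(q)[:2]-C; return np.array([q@S,q@L])*1000
if __name__=="__main__":
    k=sys.argv[1];P={n:env.get_image(n) for n in("top","side")}
    for n,p in P.items():
        for t,z in(("fence_top",.09),("nut_center",.032),("wing_a",.047)):
            for r in env.tip_of(t,p)[:3]: print(n,t,np.round(r["pixel"],1),round(r["conf"],2),"s,l mm",sl(at_z(p,r["pixel"],z)))
    a=P["top"]["color"][150:230,290:400,::-1];b=P["side"]["color"][160:240,265:375,::-1]
    a,b=[cv2.resize(i,None,fx=3.6,fy=3.6,interpolation=3) for i in(a,b)]
    cv2.imwrite(f"pics/{k}.png",np.hstack([a,b])); print(env.observe()["time_s"],sl(env.observe()["position"]))
E
python3 look.py v2
```

```text
top fence_top [321.3 186.3] 0.66 s,l mm [85.2675  0.3212]
top nut_center [449.3 171.9] 0.6 s,l mm [-178.9954 -224.7665]
top nut_center [336.3 197.5] 0.49 s,l mm [42.5595 -3.7476]
top wing_a [337.  200.4] 0.67 s,l mm [35.4306  4.0656]
top wing_a [344.5 207.4] 0.54 s,l mm [8.6754 9.4749]
top wing_a [326.3 193.9] 0.42 s,l mm [68.8444  4.2744]
side fence_top [306.2 206. ] 0.58 s,l mm [100.4189  16.778 ]
side nut_center [319.1 215.8] 0.52 s,l mm [39.8218  8.4402]
side wing_a [326.1 206.1] 0.6 s,l mm [3.6992 3.9105]
side wing_a [310.4 217.6] 0.55 s,l mm [83.3797 15.1265]
9.2 [-75.5335  -0.954 ]
```

View pics/v2.png

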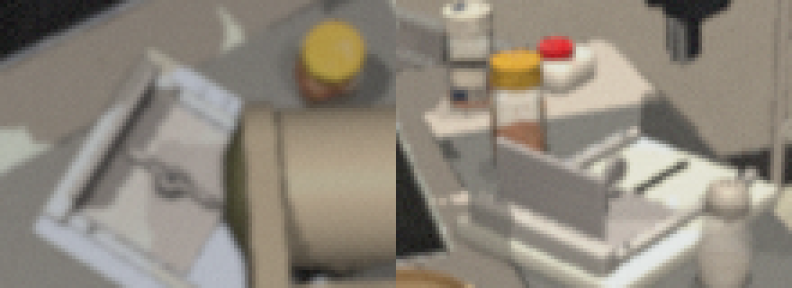

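Left: the fence is against the ledge, with the nut hub at crop (172,182) and wings at about (205,200) and (140,158), nearly along the slide axis. Right: the side view agrees. Now the first stroke.

{"name": "move_arm", "arguments": {"plan": [[0, 0, 0, 4, 1.4, 0, -1], [0, 0, 0, 8.2, 2.9, 1.5, -1], [0, 0, 0, 8.2, 2.9, 5, -1], [0, 0, 0, 8.2, 2.9, 7.9, -1], [0, 0, 0, 8.2, 2.9, 7.9, -1]]}}

```text
time_s: 9.7
position: [0.5232, 0.1977, 0.0294]
tool_rot: [[0.516, 0.856, -0.007], [0.856, -0.516, -0.001], [-0.005, -0.006, -1.0]]
ft_force: [-0.0, 0.9, -0.2]
grip_width: -0.0001
gripper_force: 0.0
```

{"name": "move_arm", "arguments": {"plan": [[0, 0, 0, 0, -1.0, 0, -1], [0, 0, 0, 0, -1.4, 0, -1], [0, 0, 0, -0.3, -1.8, 0, -1], [0, 0, 0, -0.5, -2.3, 0, -1], [0, 0, 0, -0.5, -2.8, 0, -1]]}}

```text
time_s: 10.2
position: [0.4985, 0.2072, 0.0338]
tool_rot: [[0.518, 0.856, 0.002], [0.856, -0.518, 0.0], [0.001, 0.001, -1.0]]
ft_force: [2.5, -0.5, 0.5]
grip_width: -0.0002
gripper_force: 0.8
```

{"name": "move_arm", "arguments": {"plan": [[0, 0, 0, 0, -0.4, 0, -1], [0, 0, 0, 0.1, -0.8, 0, -1], [0, 0, 0, 0.4, -1.2, 0, -1], [0, 0, 0, 0.7, -1.6, 0, -1], [0, 0, 0, 1.0, -1.9, 0, -1]]}}

```text
time_s: 10.7
position: [0.4872, 0.2261, 0.0329]
tool_rot: [[0.517, 0.856, -0.0], [0.856, -0.517, -0.0], [-0.0, -0.0, -1.0]]
ft_force: [0.4, -2.6, -1.4]
grip_width: -0.0003
gripper_force: 0.9
```

{"name": "move_arm", "arguments": {"plan": [[0, 0, 0, 0.4, -0.5, 0, -1], [0, 0, 0, 0.8, -0.9, 0, -1], [0, 0, 0, 1.2, -1.3, 0, -1], [0, 0, 0, 1.5, -1.4, 0, -1], [0, 0, 0, 1.5, -1.4, 0, -1]]}}

```text
time_s: 11.2
position: [0.483, 0.2463, 0.0329]
tool_rot: [[0.517, 0.856, -0.0], [0.856, -0.517, 0.0], [0.0, -0.0, -1.0]]
ft_force: [-0.5, 0.6, -0.4]
grip_width: -0.0003
gripper_force: 0.0
```

```bash
python3 look.py v3
```

```text
top nut_center [219.4 217.2] 0.39 s,l mm [280.0888 207.7808]
side fence_top [308.7 201.5] 0.56 s,l mm [76.4457  3.9363]
side nut_center [316.4 217.2] 0.59 s,l mm [50.8628  7.9984]
side wing_a [312.  211.6] 0.5 s,l mm [54.6133 -4.8377]
side wing_a [325.5 213.8] 0.41 s,l mm [40.3411 32.7433]
11.6 [25.4299 31.0506]
```

View pics/v3.png

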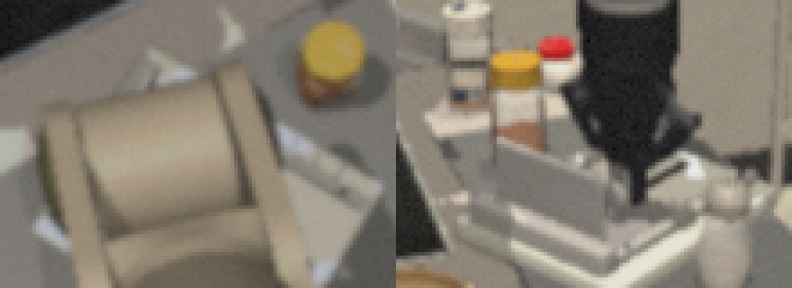

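The side view shows the fingers beside the left wing, which has turned to point left (β≈180°). Next I'll swap to the other wing, on the right.

{"name": "move_arm", "arguments": {"plan": [[0, 0, 0, -0.3, 0, -2, -1], [0, 0, 0, -0.3, 0.5, -4.2, -1], [0, 0, 0, 2, 4, -4.2, -1], [0, 0, 0, 3.8, 6.1, -4.2, -1], [0, 0, 0, 3.8, 6.1, -4.2, -1]]}}

```text
time_s: 12.1
position: [0.558, 0.2466, 0.075]
tool_rot: [[0.518, 0.855, 0.003], [0.855, -0.518, 0.001], [0.002, 0.002, -1.0]]
ft_force: [-0.8, -0.1, 0.1]
grip_width: -0.0003
gripper_force: 0.0
```

{"name": "move_arm", "arguments": {"plan": [[0, 0, 0, 0, 0, 2, -1], [0, 0, 0, 0, 0, 3.6, -1], [0, 0, 0, 0, 0, 4.2, -1], [0, 0, 0, -0.6, 0, 4.2, -1], [0, 0, 0, -1.1, 0.1, 4.2, -1]]}}

```text
time_s: 12.6
position: [0.5499, 0.2365, 0.0336]
tool_rot: [[0.517, 0.856, 0.0], [0.856, -0.517, 0.0], [0.0, 0.0, -1.0]]
ft_force: [0.7, 0.4, 0.4]
grip_width: -0.0004
gripper_force: 0.0
```

{"name": "move_arm", "arguments": {"plan": [[0, 0, 0, -0.5, 0.2, 0, -1], [0, 0, 0, -1, 0.4, 0, -1], [0, 0, 0, -1.5, 0.4, 0, -1], [0, 0, 0, -2.0, 0.3, 0, -1], [0, 0, 0, -2.5, 0, 0, -1]]}}

```text
time_s: 13.1
position: [0.5374, 0.2151, 0.0332]
tool_rot: [[0.517, 0.856, 0.001], [0.856, -0.517, 0.0], [0.001, 0.001, -1.0]]
ft_force: [1.4, 1.6, -0.2]
grip_width: 0.0
gripper_force: 1.0
```

{"name": "move_arm", "arguments": {"plan": [[0, 0, 0, -0.6, -0.4, 0, -1], [0, 0, 0, -1.2, -0.8, 0, -1], [0, 0, 0, -1.8, -1.3, 0, -1], [0, 0, 0, -2.3, -2.0, 0, -1], [0, 0, 0, -2.5, -2.7, 0, -1]]}}

```text
time_s: 13.6
position: [0.5005, 0.2077, 0.033]
tool_rot: [[0.517, 0.856, -0.0], [0.856, -0.517, -0.0], [-0.0, 0.0, -1.0]]
ft_force: [1.2, -0.7, -0.1]
grip_width: -0.0001
gripper_force: 0.9
```

{"name": "move_arm", "arguments": {"plan": [[0, 0, 0, 0, -0.8, 0, -1], [0, 0, 0, 0.4, -1.4, 0, -1], [0, 0, 0, 0.9, -1.9, 0, -1], [0, 0, 0, 1.4, -2.5, 0, -1], [0, 0, 0, 2.0, -3.2, 0, -1]]}}

```text
time_s: 14.1
position: [0.4839, 0.2423, 0.0329]
tool_rot: [[0.517, 0.856, -0.001], [0.856, -0.517, -0.0], [-0.001, -0.0, -1.0]]
ft_force: [-0.1, -2.2, 0.5]
grip_width: -0.0002
gripper_force: 1.3
```

{"name": "move_arm", "arguments": {"plan": [[0, 0, 0, 0.4, -0.2, 0, -1], [0, 0, 0, 0.4, -0.2, 0, -1]]}}

```text
time_s: 14.3
position: [0.4843, 0.247, 0.0329]
tool_rot: [[0.516, 0.856, -0.0], [0.856, -0.516, 0.0], [0.0, -0.001, -1.0]]
ft_force: [-0.2, -0.7, -0.4]
grip_width: -0.0001
gripper_force: 0.0
```

```bash
python3 - <<'E'
from look import *
p=env.get_image("side")
for r in env.tip_of("wing_a",p)[:3]: print(r["pixel"],r["conf"],sl(at_z(p,r["pixel"],.046)))
print(env.observe()["time_s"],sl(env.observe()["position"])-[37,2])
E
```

```text
[328.2, 219.1] 0.48 [57.3765 56.8118]
[313.0, 209.4] 0.39 [ 41.5244 -12.8079]
14.4 [-10.268   28.2248]
```

{"name": "move_arm", "arguments": {"plan": [[0, 0, 0, -0.3, 0, -2, -1], [0, 0, 0, -0.3, 0.5, -4.2, -1], [0, 0, 0, 2, 4, -4.2, -1], [0, 0, 0, 3.8, 6.1, -4.2, -1], [0, 0, 0, 3.8, 6.1, -4.2, -1]]}}

```text
time_s: 14.9
position: [0.5595, 0.2469, 0.0751]
tool_rot: [[0.518, 0.855, 0.003], [0.855, -0.519, 0.001], [0.002, 0.002, -1.0]]
ft_force: [0.1, -0.0, -0.6]
grip_width: -0.0001
gripper_force: 0.0
```

{"name": "move_arm", "arguments": {"plan": [[0, 0, 0, 0, 0, 2, -1], [0, 0, 0, 0, 0, 3.6, -1], [0, 0, 0, 0, 0, 4.2, -1], [0, 0, 0, -0.6, 0, 4.2, -1], [0, 0, 0, -1.1, 0.1, 4.2, -1]]}}

```text
time_s: 15.4
position: [0.5514, 0.2369, 0.0336]
tool_rot: [[0.517, 0.856, 0.001], [0.856, -0.517, 0.0], [0.0, 0.0, -1.0]]
ft_force: [-0.1, -0.1, 0.3]
grip_width: -0.0001
gripper_force: 0.0
```

{"name": "move_arm", "arguments": {"plan": [[0, 0, 0, -0.5, 0.2, 0, -1], [0, 0, 0, -1, 0.4, 0, -1], [0, 0, 0, -1.5, 0.4, 0, -1], [0, 0, 0, -2.0, 0.3, 0, -1], [0, 0, 0, -2.5, 0, 0, -1]]}}

```text
time_s: 15.9
position: [0.5389, 0.2154, 0.0332]
tool_rot: [[0.517, 0.856, 0.001], [0.856, -0.517, 0.0], [0.001, 0.001, -1.0]]
ft_force: [3.1, 0.1, -0.7]
grip_width: -0.0001
gripper_force: 1.1
```

{"name": "move_arm", "arguments": {"plan": [[0, 0, 0, -0.6, -0.4, 0, -1], [0, 0, 0, -1.2, -0.8, 0, -1], [0, 0, 0, -1.8, -1.3, 0, -1], [0, 0, 0, -2.3, -2.0, 0, -1], [0, 0, 0, -2.5, -2.7, 0, -1]]}}

```text
time_s: 16.4
position: [0.5019, 0.2081, 0.033]
tool_rot: [[0.517, 0.856, -0.0], [0.856, -0.517, -0.0], [-0.0, 0.0, -1.0]]
ft_force: [2.1, -0.3, -0.1]
grip_width: -0.0002
gripper_force: 0.9
```

{"name": "move_arm", "arguments": {"plan": [[0, 0, 0, 0, -0.4, 0, -1], [0, 0, 0, 0, -0.8, 0, -1], [0, 0, 0, 0.4, -1.4, 0, -1], [0, 0, 0, 0.9, -1.9, 0, -1]]}}

```text
time_s: 16.8
position: [0.4907, 0.2263, 0.0329]
tool_rot: [[0.517, 0.856, -0.001], [0.856, -0.517, -0.0], [-0.001, -0.0, -1.0]]
ft_force: [0.6, -2.0, -1.4]
grip_width: -0.0002
gripper_force: 1.2
```

{"name": "move_arm", "arguments": {"plan": [[0, 0, 0, 0.3, -0.3, 0, -1], [0, 0, 0, 0.5, -0.6, 0, -1], [0, 0, 0, 0.8, -1.0, 0, -1], [0, 0, 0, 1.1, -1.3, 0, -1]]}}

```text
time_s: 17.2
position: [0.4852, 0.2423, 0.0329]
tool_rot: [[0.517, 0.856, -0.001], [0.856, -0.517, -0.0], [-0.001, -0.0, -1.0]]
ft_force: [0.2, -2.1, 1.0]
grip_width: 0.0001
gripper_force: 1.2
```

{"name": "move_arm", "arguments": {"plan": [[0, 0, 0, 0.2, -0.1, 0, -1], [0, 0, 0, 0.4, -0.2, 0, -1]]}}

```text
time_s: 17.4
position: [0.4858, 0.2466, 0.0329]
tool_rot: [[0.517, 0.856, -0.0], [0.856, -0.517, -0.0], [-0.0, -0.0, -1.0]]
ft_force: [-1.5, -2.1, 0.0]
grip_width: -0.0
gripper_force: 1.0
```

```bash
python3 - <<'E'
from look import *
p=env.get_image("side")
for r in env.tip_of("wing_a",p)[:3]: print(r["pixel"],r["conf"],sl(at_z(p,r["pixel"],.044)))
print(env.observe()["time_s"],sl(env.observe()["position"])-[37,2],env.observe()["ft_force"])
E
```

```text
[324.6, 218.1] 0.62 [56.6036 43.283 ]
[313.7, 213.1] 0.54 [54.0721  0.9986]
17.5 [-9.372  27.3484] [-0.6323 -0.5358  1.0746]
```

{"name": "move_arm", "arguments": {"plan": [[0, 0, 0, 0.1, -0.6, 0, -1], [0, 0, 0, 0.4, -0.8, 0, -1], [0, 0, 0, 0.7, -0.9, 0, -1], [0, 0, 0, 0.9, -0.9, 0, -1]]}}

```text
time_s: 17.9
position: [0.4829, 0.2592, 0.033]
tool_rot: [[0.517, 0.856, -0.0], [0.856, -0.517, -0.0], [-0.0, -0.0, -1.0]]
ft_force: [-0.7, -1.0, -1.2]
grip_width: -0.0
gripper_force: 0.6
```

{"name": "move_arm", "arguments": {"plan": [[0, 0, 0, 0.2, 0, 0, -1], [0, 0, 0, 0.4, 0.1, 0, -1], [0, 0, 0, 0.6, 0.2, 0, -1]]}}

```text
time_s: 18.2
position: [0.4877, 0.2629, 0.0329]
tool_rot: [[0.517, 0.856, -0.001], [0.856, -0.517, -0.0], [-0.0, -0.0, -1.0]]
ft_force: [-0.8, -2.1, -1.6]
grip_width: 0.0003
gripper_force: 0.9
```

{"name": "move_arm", "arguments": {"plan": [[0, 0, 0, 0.3, 0.1, 0, -1], [0, 0, 0, 0.6, 0.3, 0, -1], [0, 0, 0, 0.9, 0.5, 0, -1]]}}

```text
time_s: 18.5
position: [0.4969, 0.2682, 0.033]
tool_rot: [[0.517, 0.856, -0.0], [0.856, -0.517, 0.0], [-0.0, -0.0, -1.0]]
ft_force: [-1.5, -1.3, 0.4]
grip_width: 0.0
gripper_force: 0.8
```

{"name": "move_arm", "arguments": {"plan": [[0, 0, 0, 0.2, 0.2, 0, -1], [0, 0, 0, 0.4, 0.4, 0, -1], [0, 0, 0, 0.6, 0.6, 0, -1]]}}

```text
time_s: 18.8
position: [0.5051, 0.2702, 0.033]
tool_rot: [[0.517, 0.856, 0.0], [0.856, -0.517, 0.0], [0.0, -0.0, -1.0]]
ft_force: [-0.5, -0.9, -0.2]
grip_width: -0.0001
gripper_force: 0.7
```

```bash
python3 look.py v4
```

```text
side fence_top [309.2 204. ] 0.62 s,l mm [86.6509 15.0502]
19.2 [57.5533 25.0353]
```

View pics/v4.png

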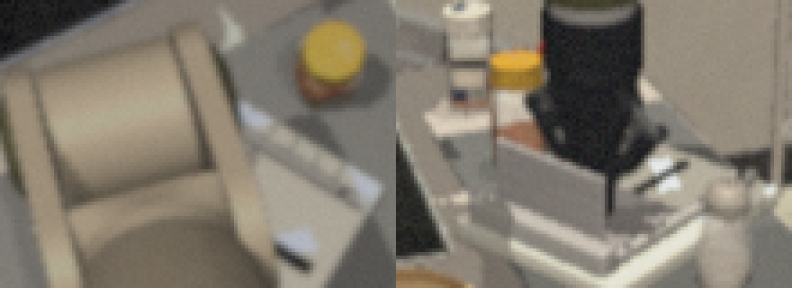

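The fingers are at the left beside the plate and the nut is still turning freely. I'll finish with the front wing, where the push is sideways to the slide.

{"name": "move_arm", "arguments": {"plan": [[0, 0, 0, -0.3, -0.4, -2, -1], [0, 0, 0, -0.5, -0.2, -4.2, -1], [0, 0, 0, -2.5, 3, -4.2, -1], [0, 0, 0, -5, 6.6, -4.2, -1], [0, 0, 0, -5, 6.6, -4.2, -1]]}}

```text
time_s: 19.7
position: [0.5377, 0.1894, 0.0753]
tool_rot: [[0.521, 0.854, 0.002], [0.854, -0.521, -0.001], [0.0, 0.002, -1.0]]
ft_force: [-0.6, 0.3, 0.2]
grip_width: -0.0001
gripper_force: 0.0
```

{"name": "move_arm", "arguments": {"plan": [[0, 0, 0, 0, 0, 2, -1], [0, 0, 0, 0, 0, 3.6, -1], [0, 0, 0, 0, 0, 4.2, -1], [0, 0, 0, 0, -0.7, 4.2, -1], [0, 0, 0, 0, -1.2, 4.2, -1]]}}

```text
time_s: 20.2
position: [0.5248, 0.1999, 0.0335]
tool_rot: [[0.517, 0.856, 0.0], [0.856, -0.517, 0.0], [0.0, 0.0, -1.0]]
ft_force: [1.6, -0.0, 0.1]
grip_width: -0.0002
gripper_force: 0.0
```

{"name": "move_arm", "arguments": {"plan": [[0, 0, 0, 0, -0.2, 0, -1], [0, 0, 0, 0, -0.4, 0, -1], [0, 0, 0, 0, -0.6, 0, -1]]}}

```text
time_s: 20.5
position: [0.5201, 0.2026, 0.0334]
tool_rot: [[0.517, 0.856, 0.001], [0.856, -0.517, 0.0], [0.001, 0.001, -1.0]]
ft_force: [-0.5, 0.1, -0.0]
grip_width: -0.0
gripper_force: 0.0
```

{"name": "move_arm", "arguments": {"plan": [[0, 0, 0, 0, -0.2, 0, -1], [0, 0, 0, 0, -0.4, 0, -1]]}}

```text
time_s: 20.7
position: [0.5168, 0.2044, 0.0332]
tool_rot: [[0.517, 0.856, 0.001], [0.856, -0.517, -0.0], [0.0, 0.001, -1.0]]
ft_force: [0.5, -0.9, 0.4]
grip_width: 0.0002
gripper_force: 0.6
```

{"name": "move_arm", "arguments": {"plan": [[0, 0, 0, 0, -0.2, 0, -1], [0, 0, 0, 0, -0.4, 0, -1], [0, 0, 0, 0, -0.5, 0, -1]]}}

```text
time_s: 21.0
position: [0.5123, 0.207, 0.033]
tool_rot: [[0.517, 0.856, 0.0], [0.856, -0.517, -0.0], [-0.0, 0.0, -1.0]]
ft_force: [0.9, -3.5, -0.6]
grip_width: -0.0001
gripper_force: 1.0
```

{"name": "move_arm", "arguments": {"plan": [[0, 0, 0, 0, -0.2, 0, -1], [0, 0, 0, 0, -0.4, 0, -1], [0, 0, 0, 0, -0.5, 0, -1]]}}

```text
time_s: 21.3
position: [0.5105, 0.2084, 0.0334]
tool_rot: [[0.517, 0.856, 0.006], [0.856, -0.517, -0.002], [0.001, 0.006, -1.0]]
ft_force: [12.1, -12.1, -3.9]
grip_width: -0.0006
gripper_force: 8.0
```

The force jumped to about 17 N with no more turning, so the nut is on its stop. I'll retreat and check.

{"name": "move_arm", "arguments": {"plan": [[0, 0, 0, 0, 0.8, 0, -1], [0, 0, 0, 0, 1.5, -2.5, -1], [0, 0, 0, -3, 1.5, -6, -1], [0, 0, 0, -7, 3, -8, -1], [0, 0, 0, -11, 4.5, -9, -1]]}}

```text
time_s: 21.8
position: [0.4896, 0.0917, 0.1248]
tool_rot: [[0.516, 0.857, 0.003], [0.857, -0.516, 0.001], [0.002, 0.002, -1.0]]
ft_force: [0.5, -0.5, -0.7]
grip_width: -0.0
gripper_force: 0.0
```

{"name": "move_arm", "arguments": {"plan": [[0, 0, 0, -4, 1, 0, -1], [0, 0, 0, -8, 2, 0, -1], [0, 0, 0, -8, 2, 0, -1]]}}

```text
time_s: 22.1
position: [0.4645, 0.0104, 0.1231]
tool_rot: [[0.521, 0.853, -0.001], [0.853, -0.521, 0.0], [-0.0, -0.001, -1.0]]
ft_force: [-0.2, 0.1, -0.2]
grip_width: -0.0002
gripper_force: 0.0
```

```bash
python3 look.py v5
```

```text
top fence_top [321.4 182.9] 0.83 s,l mm [89.8185 -7.351 ]
top nut_center [337.2 197.6] 0.52 s,l mm [40.3633 -4.7972]
top nut_center [316.7 240.4] 0.49 s,l mm [ 25.4586 121.4921]
top wing_a [324.3 196.4] 0.5 s,l mm [69.7542 12.7991]
top wing_a [342.1 207. ] 0.42 s,l mm [14.6185 11.928 ]
side fence_top [308.9 203.6] 0.68 s,l mm [85.4114 12.8326]
side nut_center [313.3 216.8] 0.38 s,l mm [54.6894 -0.2687]
side wing_a [314.3 217.1] 0.57 s,l mm [74.4413 21.4494]
side wing_a [327.4 214.3] 0.47 s,l mm [39.2057 38.6817]
22.5 [-181.743   -73.4958]
```

View pics/v5.png

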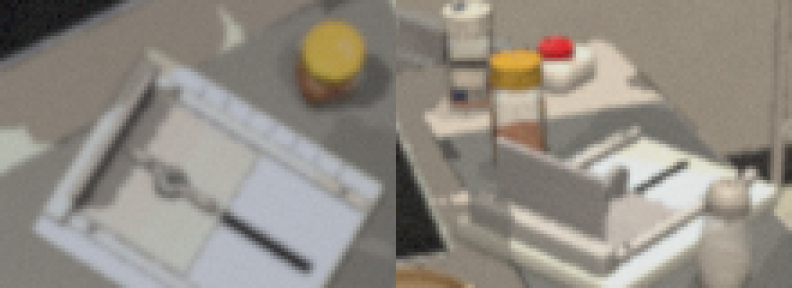

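The final view shows the fence against the ledge (plate at crop (125,150)). The wings lie along the slide line, consistent with about 1.5 turns ending at the hard stop. I'll confirm the fence is home with one gentle push.

{"name": "move_arm", "arguments": {"plan": [[0, 0, 0, 4.5, -1.5, 0, -1], [0, 0, 0, 9, -3, 0, -1], [0, 0, 0, 13.5, -4.5, 0, -1], [0, 0, 0, 18, -6, 0, -1], [0, 0, 0, 22.5, -7.2, 0, -1]]}}

```text
time_s: 23.0
position: [0.5199, 0.2461, 0.1229]
tool_rot: [[0.516, 0.857, -0.0], [0.857, -0.516, 0.0], [-0.0, -0.0, -1.0]]
ft_force: [1.1, -0.4, -0.4]
grip_width: -0.0002
gripper_force: 0.0
```

{"name": "move_arm", "arguments": {"plan": [[0, 0, 0, 0.5, 0, 2.5, -1], [0, 0, 0, 1, 0, 4.5, -1], [0, 0, 0, 1.6, 0, 5, -1], [0, 0, 0, 2.1, 0, 5, -1], [0, 0, 0, 2.3, 0, 5, -1]]}}

```text
time_s: 23.5
position: [0.5328, 0.2635, 0.0739]
tool_rot: [[0.517, 0.856, 0.002], [0.856, -0.517, 0.0], [0.001, 0.001, -1.0]]
ft_force: [0.0, -0.8, 0.5]
grip_width: 0.0001
gripper_force: 0.0
```

{"name": "move_arm", "arguments": {"plan": [[0, 0, 0, 0.1, 0, 0, -1], [0, 0, 0, 0.2, 0, 0, -1], [0, 0, 0, 0.3, 0, 0, -1], [0, 0, 0, 0.4, 0, 0, -1]]}}

```text
time_s: 23.9
position: [0.5343, 0.2663, 0.0733]
tool_rot: [[0.517, 0.856, 0.0], [0.856, -0.517, 0.0], [0.0, 0.0, -1.0]]
ft_force: [0.8, 0.5, 0.4]
grip_width: -0.0
gripper_force: 0.0
```

{"name": "move_arm", "arguments": {"plan": [[0, 0, 0, 0.1, 0, 0, -1], [0, 0, 0, 0.2, 0, 0, -1], [0, 0, 0, 0.3, 0, 0, -1]]}}

```text
time_s: 24.2
position: [0.5351, 0.2678, 0.073]
tool_rot: [[0.517, 0.856, -0.002], [0.856, -0.517, -0.003], [-0.003, -0.0, -1.0]]
ft_force: [-5.4, -10.3, 5.2]
grip_width: 0.0001
gripper_force: 5.7
```

{"name": "move_arm", "arguments": {"plan": [[0, 0, 0, -0.8, 0, 0, -1], [0, 0, 0, -1.5, 0, -2, -1], [0, 0, 0, -4, 0, -5, -1], [0, 0, 0, -7, 0, -7, -1], [0, 0, 0, -7, 0, -7, -1]]}}

```text
time_s: 24.7
position: [0.4992, 0.2073, 0.1457]
tool_rot: [[0.519, 0.855, 0.004], [0.855, -0.519, 0.001], [0.003, 0.003, -1.0]]
ft_force: [0.8, -0.1, -0.1]
grip_width: -0.0001
gripper_force: 0.0
```

The push met firm resistance (about 12 N) at the same position as before, so the fence is home and the arm is clear. Handing in.

```bash
python3 -c "
from rig import env
print(env.close_job())"
```

```text
the job is handed in; nothing more can be done
None
```

The job is handed in: the fence is home against its end ledge (a final push met firm resistance), and the wing nut is turned about 1.5 turns clockwise to its hard stop; the yellow-capped jar and salt shaker look unmoved, and the other things I kept clear of without re-measuring.

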